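Hold a brass valve block home in the brazing jig

ROBOT

A 6-joint arm with a two-finger parallel gripper is mounted at the origin on the work surface. World frame = base frame: x ahead of the robot, y to its left, z up, the work surface at z = 0. Lengths are in mm, angles in rad, forces in N, time in s.
With the tool pointing down it reaches from about 350 to 975 mm from the base axis. Payload 7.1 kg.
Tool frame: the origin (TCP) lies between the finger pads; the fingertips stand 17 mm ahead of it and the grasp point (between the pads) lies 2 mm behind it (tip_reach is the y of the fingertips in the tool frame, in mm); y points along the fingers, x is the direction in which the jaws open and shut, and the axes are right-handed (so a half turn about y gives the same grasp; the last joint's range is limited). The gripper opens to 88 mm and grips with 3 to 60 N. Pads are 20 mm wide; open, the fingers measure 115 mm over their backs; the gripper's body (75 mm by 178 mm) begins 61 mm behind the grasp point.
Start: joints at [-1.269, 0.423, 1.63, -0, 1.089, -0.019], TCP at [197.096, -593.092, 209.675] pointing down, gripper open.
Joint ranges: [-3, 3], [-0.9, 2.11], [0.09, 2.58], [-1.31, 4.45], [0.11, 2.69], [-2.54, 2.54]. Speed limits (rad/s): [2.39, 2.39, 3.01, 3.14, 3.14, 3.14].

INTERFACE

Orientations are given as a rotation vector (axis times angle).
In Python, from workcell import get_obs, get_image, camera_model, close_job, silhouettes, tip_of, tip_reach gives the robot as it stands. The module is installed in compiled form; this text tells all that it offers.
- The arm moves only by the tool arm_command, never from a script. Its argument "targets" is a list of rows, each a list of 4 numbers: the shift along the tool's x, y, z in mm, then the turn about the tool's y in rad. A call has 1 to 20 rows; each row shifts and turns the commanded pose from where the row before left it, along the tool's axes as they then stand; what a row does not reach is not made up. A row lasts 1/12 s, in which the tool goes at most 41.7 mm and 7.16 degrees, less where a joint would pass 70% of its speed; a pose out of reach is approached as far as the arm can. A call is refused whole if a number of a shift passes 41.7 or a number of a turn 0.125, either way. A call with a gripper value outside its range is refused whole. "gripper" is the opening in per cent of the stroke, from 0 (shut) to 100 (fully open), set as the call begins (left out, the last holds). The fingers move at their own pace and stop on an object; the grip force is fixed at half the most. Time passes only in rows, so rows that do not move let the fingers close. It gives the time, the measured TCP pose, the force and the opening at its end, in the units of the state.
- get_obs(): the state, without advancing time (a new reading comes with each control period).
- get_image(name): name is "scene" or "side" or "wrist"; returns the picture (420x560x3 uint8, blue, green, red); there is no depth.
- camera_model(name): a dict with "mtx" (3x3 intrinsics, pixels), "position" and "orientation" of the camera in the world. Camera axes: x right, y up, looking along -z (the intrinsics and any distortion apply to the point x, -y, -z); pixel columns grow to the right and rows downward; lengths in mm; the calibration is good to about 2 mm. A picture is of the moment at which its call begins: read the wrist's pose just before it. camera_model takes no time and is no camera call; for the wrist camera it gives the pose at the moment of the call.
- close_job(): hands the job in, once; it reports no verdict.
Trained networks look in the newest picture that a camera, given by its name, has taken for a name from the list of things; names that differ only in an ending like _2 or _b are one class to them, and where a whole thing is asked for, a point or a joint stands for the part that bears it (a point fixed in the world has none). Each returns a list of dicts, best first, with "conf" (0 to 1); they miss things now and then, are a little off and sometimes report something else, mostly with a low value. They report only what shows in the picture. A call takes as long as a camera call. They do not tell look-alikes from the thing itself.
- silhouettes(camera, thing): "pixels" (420x560 bool, what is visible of it) and "at" ([column, row] in pixels, amid what is visible of it).
- tip_of(camera, thing): "at" ([column, row] in pixels: a listed point, or the origin of a listed thing).
The state is a dict: "t": time; "qpos": joint angles; "qvel": joint speeds; "joint_torque": joint torques, N m; "ee_pos": TCP position; "orientation": TCP orientation; "ft_force": force on the tool from outside, world axes, zero at the start; "moment": the same for the moment, N m; "width": finger opening in mm.
Only numpy, scipy, OpenCV 4.12 (cv2) and the standard library are available. Lean on these libraries where they do the work, as an engineer would, in place of code of your own. Each camera call takes 0.05 s, during which the arm holds its last target. There are 200 camera calls.

TASK

Pull the parts drawer all the way out to its stop and leave it out, take the rectangular brass valve block from it (the round coupling stays in the drawer), and put the block upright, down on the plate of the brazing jig. Push it into the corner so that one long side lies flat against the long stop and one end lies flat against the short stop, and keep it pressed firmly against both: finish while still holding it there, ready for brazing. Do not disturb the other things on the bench.

Things in the scene. Friction and masses are not known exactly. Their poses are not given: they have to be found in the camera images.
- block: Rectangular brass valve block, 60 x 34 x 50 mm, 0.4 to 0.6 kg, loose in the drawer, upright, its length roughly along the drawer's depth. Origin at the centre of its underside; x along the 60 mm length, y along the 34 mm width, z up (50 mm tall). Two dark ports on top, a small port in each end; either end may go against the short stop.
- coupling: Round brass coupling, an open tube 38 mm outside diameter and 45 mm tall, standing beside the block in the drawer, centres about 115 mm apart; which of the two is on the left varies. Origin at the centre of its underside. It stays in the drawer.
- cabinet: Grey one-drawer parts cabinet fixed on the bench, 220 deep (x) x 300 wide (y) x 100 mm tall. Origin: centre of its underside. Its front and the drawer's way out are its own -x, towards the robot. Its top panel begins 95 mm in front of the origin. Drawer tray: inside 175 x 258 mm, centred under the cabinet when shut, floor 22 mm above the bench, side walls up to 78 mm, front panel up to 88 mm.
- cabinet_drawer0 (a joint): How far the drawer is out, m: 0 shut, 0.150 at its stop. It starts shut or up to 20 mm ajar, runs with about 1 N of friction and stays where it is left.
- cabinet_drawer0_handle (a point): Middle of the drawer's handle: a level round steel bar 11 mm thick, 120 mm long along the cabinet's y, 62 mm above the bench. Its axis is 35 mm in front of the drawer's face, on posts 51 mm either side of the middle; the gap of 29 mm between bar and face is open above and below. The point moves with the drawer.
- jig: Brazing jig fixed on the bench: steel plate 165 x 115 x 10 mm (x -115 to 50, y -75 to 40 mm) with two stop bars. Origin at the inside corner of the stops, at bench height (plate top z = 10 mm). The long stop's face is the plane y = 0, the short stop's the plane x = 0; the block is pushed towards +x and +y, and fully home its origin is at (-30, -17, 10) mm.
- long_stop: Long stop of the jig: steel bar 90 mm long along the jig's x (x -90 to 0 mm), 14 mm thick (y 0 to 14 mm), 16 mm high above the plate, rigid. Origin at the centre of its underside, on the plate.
- short_stop: Short stop of the jig: steel bar 52 mm long along the jig's y (y -52 to 0 mm), 14 mm thick (x 0 to 14 mm), 16 mm high above the plate, rigid; a low copper tube runs away from its back. Origin at the centre of its underside, on the plate.
- nut: Loose brass nut, 20 mm diameter, 26 mm tall, standing on the jig's plate about 95 mm from the corner along the jig's -x and 55 mm along its -y. Origin at the centre of its underside. To be left alone.
- wrench: Loose steel wrench lying on the bench between cabinet and jig, towards the back. To be left alone.
- screwdriver: Loose screwdriver with a blue handle, lying on the cabinet's top. To be left alone.
- tee: Loose copper tee, 60 mm long, 22 mm thick, lying near the robot. To be left alone.
- marker: Loose white marker pen, 16 mm thick, about 130 mm long, lying near the robot. To be left alone.
Not all that is in view belongs to the job. Several things have the shape of the jig; the one meant has the colours described above.

How it is judged (in metres and radians):
On the way:
1. the drawer is pulled out to its stop (value of joint cabinet_drawer0 above 0.143 m), for 0.2 s.
At the end, for the whole second after the job is handed in: For the last second the robot holds or pushes the block (over 1 N), which presses each stop with over 1.5 N, at rest, within 3 mm of fully home along each jig axis (height too), turned under 0.06 rad from the jig, tilted under 0.06 rad; the drawer is still over 135 mm out (contact force between block and long_stop above 1.5 N and contact force between block and short_stop above 1.5 N and contact force between any of the fingers, the arm and block above 1 N and x of block in the frame of jig between -0.033 and -0.027 m and y of block in the frame of jig between -0.02 and -0.014 m and z of block in the frame of jig between 0.007 and 0.013 m and angle between the x axis of block and the x axis of jig, either way round below 0.06 rad and angle between block's own z axis and vertical below 0.06 rad and linear speed of block below 0.02 m/s and value of joint cabinet_drawer0 above 0.135 m); the arm keeps its last pose, push and grip.
It fails at once if another thing on the bench is shifted by more than 30 mm (distance of any of nut, wrench, screwdriver, tee, marker from where it was at the start of the episode above 0.03 m).
It fails at once if the round coupling is taken out of the drawer (height (world z) of coupling above 0.08 m).
It also fails if it takes over 64 s, if anything falls off the work surface, if the arm or the gripper's body presses on something with over 40 N, if the wrist force passes 120 N, or if a joint passes its speed limit or range.

## Working session

There is one attempt and no reset: what is moved stays moved. The work goes in short steps, Python scripts to look and compute and a tool call to move; the robot and the scene stay as the last step left them, time stands still between calls to the robot, and variables do not carry over. Pictures are saved under pics/ and viewed, about 8 in all and at most 12, crops included, and the job is handed in when it is done.

Besides the shell and the picture viewer there is one more tool, called after ">>>" by a JSON object that holds its "op" and its "data", one argument or row to a line. arm_command: Moves the arm, as the interface text tells. Its arguments: {"type":"object","properties":{"targets":{"type":"array","items":{"type":"array","items":{"type":"number"}}},"gripper":{"type":"number"}},"required":["targets"]}

```bash
mkdir -p pics
cat > h.py <<'E'
import numpy as np, cv2
from scipy.spatial.transform import Rotation as R
from workcell import *
def cam(n):
    c=camera_model(n); o=np.array(c["orientation"],float)
    Rm=o if o.shape==(3,3) else (R.from_rotvec(o).as_matrix() if o.size==3 else R.from_quat(o).as_matrix())
    return np.array(c["mtx"],float),np.array(c["position"],float),Rm,c
def proj(n,P,cm=None):
    K,p,Rm,c=cm or cam(n); q=(np.atleast_2d(P)-p)@Rm; q=q*[1,-1,-1]; u=q@K.T; return u[:,:2]/u[:,2:]
def ray(n,uv,cm=None):
    K,p,Rm,c=cm or cam(n); d=np.linalg.solve(K,[uv[0],uv[1],1.])*[1,-1,-1]; d=Rm@d; return p,d/np.linalg.norm(d)
def onz(n,uv,z,cm=None):
    p,d=ray(n,uv,cm); return p+d*(z-p[2])/d[2]
def tri(rs):
    A=sum(np.eye(3)-np.outer(d,d) for p,d in rs); b=sum((np.eye(3)-np.outer(d,d))@p for p,d in rs)
    X=np.linalg.solve(A,b); return X,[np.linalg.norm(np.cross(X-p,d)) for p,d in rs]
E
python3 - <<'E'
from h import *
np.set_printoptions(precision=1,suppress=True)
for n in("scene","side"):
    print(n,camera_model(n)); cv2.imwrite(f"pics/{n}0.png",get_image(n))
    for t in("cabinet","cabinet_drawer0_handle","block","coupling","jig","long_stop","short_stop","nut","wrench","screwdriver","tee","marker"):
        print(t,[(np.round(d["at"],1).tolist(),round(d["conf"],2),onz(n,d["at"],10 if t!="cabinet_drawer0_handle" else 62)) for d in tip_of(n,t)[:4]])
print(get_obs())
E
```

```text
scene {'mtx': array([[382.4,   0. , 279.6],
       [  0. , 382.4, 202.9],
       [  0. ,   0. ,   1. ]]), 'position': array([987.6, 318.7, 854.4]), 'orientation': array([0.3, 0.7, 2.2])}
cabinet [([306.6, 315.2], 0.75, array([722.3, 185.7,  10. ]))]
cabinet_drawer0_handle [([351.1, 265.4], 0.93, array([582.5, 204.5,  62. ]))]
block []
coupling []
jig [([158.3, 236.8], 0.98, array([ 796. , -228.7,   10. ])), ([219.7, 171.3], 0.63, array([ 541.1, -258.3,   10. ]))]
long_stop [([177.0, 225.1], 0.69, array([ 742.2, -217.8,   10. ])), ([231.6, 159.3], 0.53, array([ 485.9, -263.1,   10. ])), ([230.4, 144.2], 0.3, array([ 443.3, -307.7,   10. ]))]
short_stop [([152.2, 230.7], 0.7, array([ 793.8, -254.8,   10. ]))]
nut [([228.6, 144.9], 0.51, array([ 448.9, -309.9,   10. ])), ([373.1, 204.6], 0.32, array([365.8, 145.5,  10. ]))]
wrench [([206.7, 262.4], 0.59, array([769.9, -81.6,  10. ])), ([220.2, 173.9], 0.3, array([ 547.2, -250.4,   10. ]))]
screwdriver [([314.5, 308.1], 0.87, array([698., 190.,  10.]))]
tee [([371.5, 201.7], 0.5, array([360.2, 137.2,  10. ]))]
marker [([318.4, 180.2], 0.
[... 788 characters left out ...]
.7], 0.97, array([755.1, -95.5,  10. ]))]
screwdriver [([289.6, 134.1], 0.59, array([777.8, 308.1,  10. ])), ([294.1, 165.1], 0.53, array([728.5, 177.3,  10. ])), ([351.9, 228.9], 0.16, array([753.5, -95.4,  10. ]))]
tee [([170.4, 216.6], 0.7, array([358.1, 140.3,  10. ]))]
marker [([199.4, 263.1], 0.83, array([379. , -30.9,  10. ]))]
{'t': 1.3, 'qpos': array([-1.3,  0.4,  1.6, -0. ,  1.1, -0. ]), 'qvel': array([-0., -0., -0.,  0.,  0.,  0.]), 'joint_torque': array([ -0. , -54.5, -27.4,   0.1,   0. ,   0. ]), 'ee_pos': array([ 197.1, -593.1,  209.7]), 'orientation': array([-1.3,  1. , -1. ]), 'ft_force': array([ 0.7, -0.2,  1. ]), 'moment': array([-0., -0.,  0.]), 'width': 87.63278459623604}
```

```bash
python3 -c "
import cv2,numpy as np
a=cv2.imread('pics/scene0.png');b=cv2.imread('pics/side0.png')
cv2.imwrite('pics/both0.png',cv2.resize(np.hstack([a,b]),(800,300)))"
```

```text
(no output)
```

View pics/scene0.png

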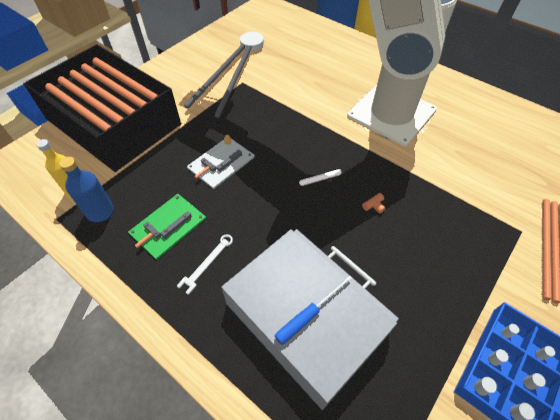

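View pics/side0.png

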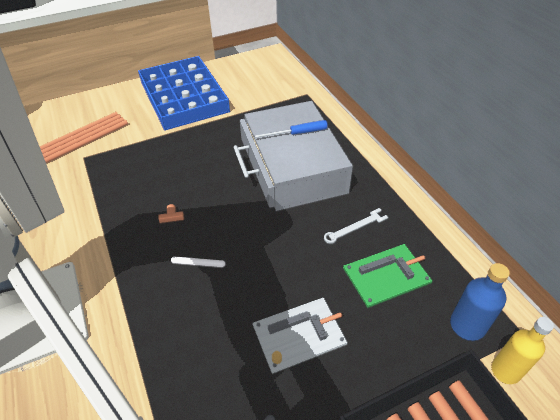

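The steel-grey jig, at scene (220,163) and side (300,335), has the nut on it. The green look-alike is at scene (167,226) and side (388,275). The grey one fits the description ("steel plate" plus nut), and I'll confirm it in an enlarged crop. The cabinet is at scene (310,310), with its handle at (352,266).

Run:
```python
import cv2,numpy as np
a=cv2.imread('pics/scene0.png');b=cv2.imread('pics/side0.png')
def crop(im,u,v,w,h,s):
    return cv2.resize(im[v:v+h,u:u+w],None,fx=s,fy=s,interpolation=cv2.INTER_CUBIC)
A=np.hstack([crop(a,182,130,80,60,5),crop(b,250,295,100,75,4)])
B=np.hstack([crop(a,320,235,80,60,5),crop(b,225,135,80,60,5)])
cv2.imwrite('pics/crop1.png',np.vstack([A,B]))
```

```text
(no output)
```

View pics/crop1.png

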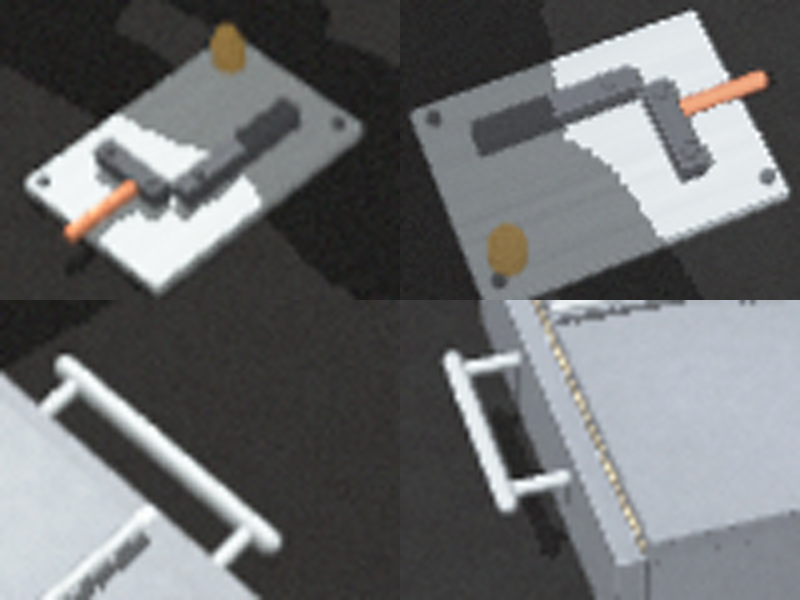

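The enlarged crop confirms that the grey steel plate, with dark stops, a copper tube and the brass nut, is the jig meant. Next I'll triangulate its corners and the ends of the handle from both views.

Run:
```python
from h import *
from scipy.optimize import least_squares
np.set_printoptions(precision=2,suppress=True)
cs,cd=cam("scene"),cam("side")
pts={"(-115,40)":((254.4,155.6),(253.75,323.75)),"(50,40)":((213.4,188.4),(323,298)),"(50,-75)":((187,167),(347.5,342.5)),"(-115,-75)":((230,139),(271.2,370)),
"handleL":((374.4,283.6),(235.4,146.4)),"handleR":((333,248),(246.6,176.))}
for k,(a,b) in pts.items(): print(k,*tri([ray("",a,cs),ray("",b,cd)]))
L=np.array([[-115,40],[50,40],[50,-75],[-115,-75]]);uv=list(pts.values())[:4]
def f(p,which=(0,1)):
    c,s=np.cos(p[2]),np.sin(p[2]); P=np.c_[L@np.array([[c,s],[-s,c]])+p[:2],np.full(4,10.)]
    r=[]
    for i in which: r.append(proj("",P,(cs,cd)[i])-np.array([u[i] for u in uv]))
    return np.concatenate(r).ravel()
for w in((0,1),(0,),(1,)):
    r=least_squares(f,[520,-280,0],args=(w,),loss="soft_l1"); print("jig",r.x,r.fun.round(1))
o=get_obs();print(R.from_rotvec(o["orientation"]).as_matrix(),tip_reach if not callable(tip_reach) else tip_reach())
print(cam("wrist")[1:3])
for t in("handleL","handleR"):
    print([onz("",pts[t][i],62,(cs,cd)[i]) for i in(0,1)])
```

```text
(-115,40) [ 431.66 -225.31    4.45] [np.float64(2.8365754943748183), np.float64(2.8365754943747894)]
(50,40) [ 595.24 -233.72    3.76] [np.float64(1.5624279515964603), np.float64(1.562427951596503)]
(50,-75) [ 588.67 -348.13    5.7 ] [np.float64(2.3452277780537685), np.float64(2.3452277780537476)]
(-115,-75) [ 424.26 -331.8     0.92] [np.float64(2.580306117395351), np.float64(2.580306117395382)]
handleL [589.14 267.74  62.01] [np.float64(1.615265975196494), np.float64(1.6152659751964298)]
handleR [572.14 145.71  60.24] [np.float64(2.0759595052374746), np.float64(2.0759595052371997)]
jig [ 544.37 -270.44   -0.07] [-0.5 -0.4 -1.4 -0.9 -1.3 -0.9 -2.4 -2.6 -1.6 -2.8  0.2 -1.8 -0.7 -0.9
 -0.2  0.2]
jig [ 544.59 -264.73   -0.08] [ 1.1  0.7 -0.1  0.2  0.  -0.  -0.8 -1.7]
jig [ 543.79 -273.39   -0.07] [-1.3 -1.3  0.5 -0.7 -0.1  0.3  0.4  1.8]
[[ 0.32 -0.    0.95]
 [-0.95  0.    0.32]
 [-0.   -1.   -0.  ]] 17.0
(array([ 263.39, -571.02,  385.07]), array([[ 0.32,  0.92,  0.25],
       [-0.95,  0.31,  0.08],
       [-0.  , -0.26,  0.97]]))
[array([587.61, 268.58,  62.  ]), array([590.17, 266.22,  62.  ])]
[array([571.13, 147.11,  62.  ]), array([572.96, 142.18,  62.  ])]
```

>>> {"op": "arm_command", "data": {
  "targets": [
    [0, 0, 0, -0.123],
    [0, 0, 0, -0.123],
    [0, 0, 0, -0.123],
    [0, 0, 0, -0.123],
    [0, 0, 0, -0.123],
    [0, 0, 0, -0.123],
    [0, 0, 0, -0.123],
    [0, 0, 0, -0.123],
    [0, 0, 0, -0.123],
    [11, 0, 35, 0],
    [11, 0, 35, 0],
    [11, 0, 35, 0],
    [11, 0, 35, 0],
    [11, 0, 35, 0],
    [11, 0, 35, 0],
    [11, 0, 35, 0],
    [11, 0, 35, 0],
    [11, 0, 35, 0],
    [11, 0, 35, 0],
    [11, 0, 35, 0]
  ],
  "gripper": 34
}}

```text
t: 2.97
ee_pos: [372.2, -227.7, 210.0]
orientation: [-1.568, 0.112, -0.113]
ft_force: [0.2, -0.9, -0.1]
width: 29.9
```

>>> {"op": "arm_command", "data": {
  "targets": [
    [11, 0, 35, 0],
    [11, 0, 35, 0],
    [11, 0, 35, 0],
    [11, 0, 35, 0],
    [11, 0, 35, 0],
    [11, 0, 35, 0],
    [11, 0, 35, 0],
    [11, 0, 35, 0],
    [11, 0, 35, 0],
    [11, 0, 35, 0],
    [11, 0, 35, 0],
    [11, 0, 35, 0],
    [10, 0, 30, 0],
    [0, 0, 0, 0],
    [0, 0, 0, 0]
  ]
}}

```text
t: 4.22
ee_pos: [576.5, 197.2, 209.3]
orientation: [-1.568, 0.111, -0.11]
ft_force: [0.2, -0.6, -0.7]
width: 29.9
```

Run:
```python
from h import *
np.set_printoptions(precision=2,suppress=True)
o=get_obs();print(o["t"],o["ee_pos"],R.from_rotvec(o["orientation"]).as_matrix(),o["width"],o["qpos"])
cm=cam("wrist");im=get_image("wrist");cv2.imwrite("pics/w1.png",im)
for t in("cabinet_drawer0_handle","screwdriver"):
    print(t,[(d["at"],d["conf"],onz("",d["at"],62,cm)) for d in tip_of("wrist",t)[:2]])
s=silhouettes("wrist","cabinet_drawer0_handle")
if s:
    m=s[0]["pixels"];print(m.sum(),s[0]["conf"]);ys,xs=np.nonzero(m);print(xs.min(),xs.max(),ys.min(),ys.max())
P=[onz("",p,0,cm) for p in []]
print("proj guess handle ends",proj("",[[572.1,145.7,62],[589.1,267.7,62],[580.7,206.7,62]],cm))
```

```text
4.2167 [576.55 197.22 209.27] [[ 0.99 -0.    0.14]
 [-0.14 -0.    0.99]
 [-0.   -1.   -0.  ]] 29.88090702648703 [ 0.31  0.4   1.67 -0.    1.08  0.45]
cabinet_drawer0_handle [([280.9, 182.6], 0.63, array([578.74, 210.47,  62.  ]))]
screwdriver [([435.1, 171.1], 0.59, array([750.22, 199.34,  62.  ]))]
6053 0.85
277 337 32 249
proj guess handle ends [[282.94 237.06]
 [283.06 128.98]
 [283.08 185.64]]
```

View pics/w1.png

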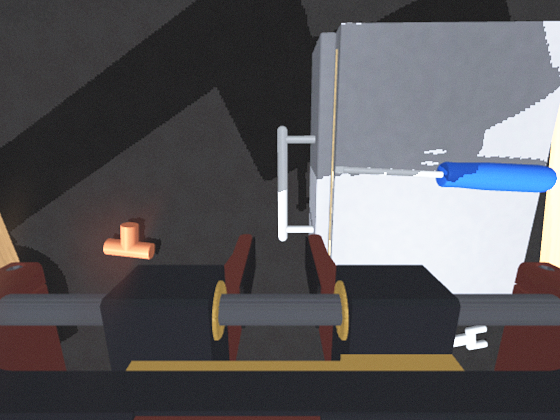

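The wrist view shows the handle bar running vertically at (283,127)–(283,240), and the screwdriver lying back on the cabinet top. Both agree with the triangulated positions, so I'm going down on the handle.

>>> {"op": "arm_command", "data": {
  "targets": [
    [3, 0, 10, 0],
    [0, 15, 0, 0],
    [0, 15, 0, 0],
    [0, 15, 0, 0],
    [0, 15, 0, 0],
    [0, 15, 0, 0],
    [0, 15, 0, 0],
    [0, 15, 0, 0],
    [0, 15, 0, 0],
    [0, 15, 0, 0],
    [0, 6, 0, 0],
    [0, 0, 0, 0]
  ]
}}

```text
t: 5.42
ee_pos: [580.0, 204.8, 67.4]
orientation: [-1.569, 0.115, -0.111]
ft_force: [0.6, -0.9, -0.2]
width: 29.9
```

>>> {"op": "arm_command", "data": {
  "targets": [
    [0, 0, 0, 0],
    [0, 0, 0, 0],
    [0, 0, 0, 0],
    [0, 0, 0, 0],
    [0, 0, 0, 0],
    [0, 0, 0, 0]
  ],
  "gripper": 0
}}

```text
t: 5.92
ee_pos: [581.1, 205.5, 69.1]
orientation: [-1.568, 0.112, -0.113]
ft_force: [0.3, -0.1, 0.3]
width: 0.4
```

Run:
```python
from h import *
np.set_printoptions(precision=2,suppress=True)
o=get_obs();print(o["t"],o["ee_pos"],o["width"],o["ft_force"])
a=get_image("scene");b=get_image("side");w=get_image("wrist")
c=lambda im,u,v,W,H,s:cv2.resize(im[v:v+H,u:u+W],None,fx=s,fy=s,interpolation=cv2.INTER_CUBIC)
cv2.imwrite("pics/m2.png",np.vstack([np.hstack([c(a,290,215,133,100,3),c(b,200,110,133,100,3)]),np.hstack([cv2.resize(w,(399,300)),c(w,200,150,133,100,3)])]))
```

```text
5.9167 [581.06 205.49  69.14] 0.4046688193829693 [ 0.28 -0.05  0.3 ]
```

View pics/m2.png

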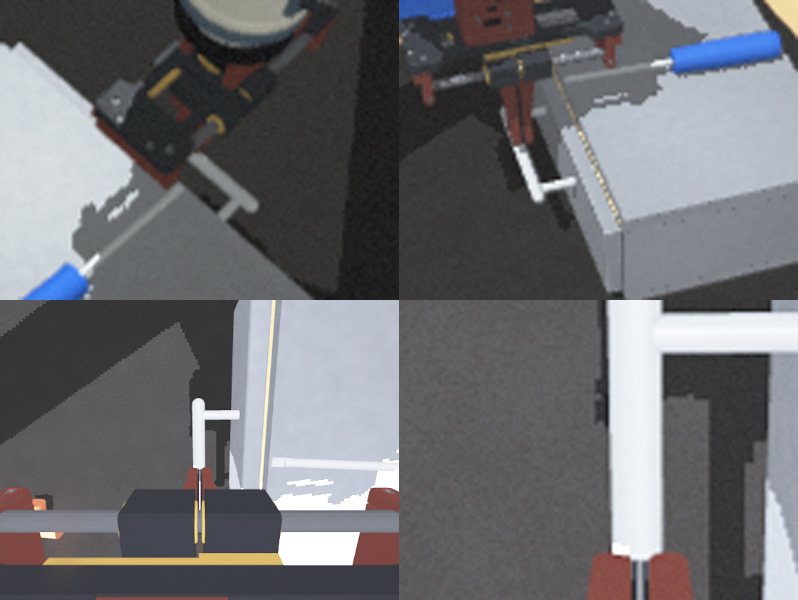

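Run:
```python
from h import *
np.set_printoptions(precision=1,suppress=True)
for n in("side","wrist","scene"):
    print(n,proj(n,[[581,205.5,z] for z in(52,62,69,80)]), proj(n,[[572.1,145.7,62],[589.1,267.7,62]]))
o=get_obs();print(o["joint_torque"],o["qpos"])
b=cv2.imread("pics/m2.png")
im=get_image("side");cv2.imwrite("pics/s3.png",cv2.resize(im[130:190,215:285],None,fx=8,fy=8,interpolation=cv2.INTER_CUBIC))
```

```text
side [[240.7 163.3]
 [240.4 160.5]
 [240.2 158.5]
 [239.9 155.4]] [[245.8 175.3]
 [234.8 146.2]]
wrist [[281.2 233.9]
 [281.3 239. ]
 [281.3 243. ]
 [281.4 249.7]] [[280.8 317.6]
 [280.1 142.9]]
scene [[351.2 267.1]
 [351.8 265.2]
 [352.3 263.8]
 [353.1 261.6]] [[332.3 248. ]
 [373.7 283.9]]
[ -0.  -57.9 -21.    0.1  -0.    0. ] [ 0.3  0.6  1.7 -0.   0.8  0.5]
```

View pics/s3.png

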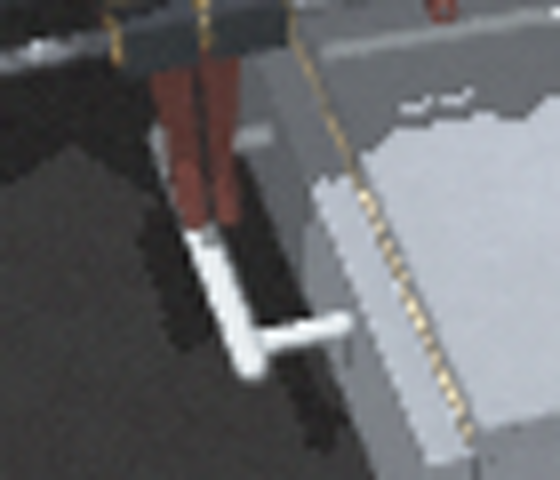

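>>> {"op": "arm_command", "data": {
  "targets": [
    [0, 0, 0, 0],
    [0, 0, 0, 0],
    [0, 0, 0, 0],
    [0, 3, 0, 0],
    [0, 3, 0, 0],
    [0, 3, 0, 0],
    [0, 0, 0, 0]
  ],
  "gripper": 34
}}

```text
t: 6.7
ee_pos: [580.3, 205.2, 58.8]
orientation: [-1.568, 0.113, -0.111]
ft_force: [0.1, -0.2, 0.3]
width: 29.6
```

>>> {"op": "arm_command", "data": {
  "targets": [
    [0, 0, 0, 0],
    [0, 0, 0, 0],
    [0, 0, 0, 0],
    [0, 0, 0, 0],
    [0, 0, 0, 0],
    [0, 0, 0, 0]
  ],
  "gripper": 0
}}

```text
t: 7.2
ee_pos: [580.8, 205.4, 59.8]
orientation: [-1.568, 0.112, -0.112]
ft_force: [-0.2, 0.8, -0.0]
width: 0.3
```

Run:
```python
from h import *
b=get_image("side");w=get_image("wrist")
c=lambda im,u,v,W,H,s:cv2.resize(im[v:v+H,u:u+W],None,fx=s,fy=s,interpolation=cv2.INTER_CUBIC)
cv2.imwrite("pics/m4.png",np.hstack([c(b,215,130,50,60,8),c(w,250,190,66,80,6)]))
print(proj("side",[[581,205,z] for z in(42,52,62,80)]),proj("wrist",[[581,205,z] for z in(42,52,62,80)]))
```

```text
[[241.07679057 166.13267047]
 [240.7953635  163.38273716]
 [240.51055981 160.59980956]
 [239.98920798 155.50547818]] [[281.3169349  234.05422596]
 [281.3891462  239.19673571]
 [281.46887664 244.87471868]
 [281.63547602 256.73905107]]
```

View pics/m4.png

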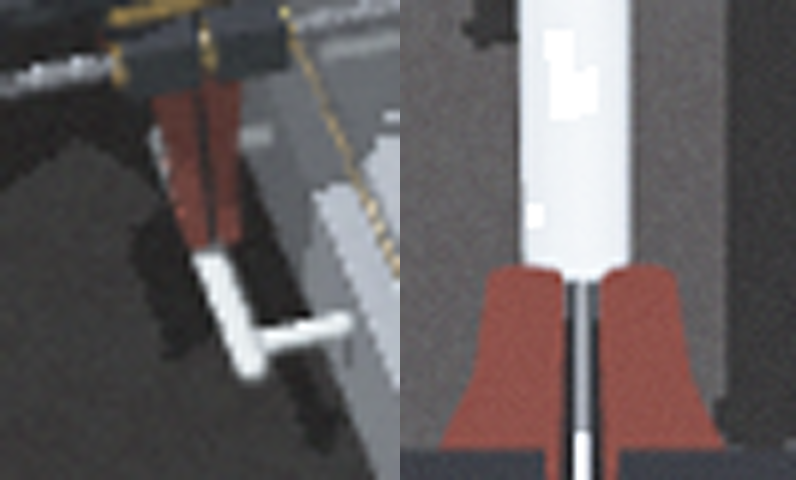

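The fingertips close just above the bar. Both views put them near z≈70, so the real tips sit well short of the stated reach, and I'll go by the pictures. I'll open, go down another 18 mm and grip again.

>>> {"op": "arm_command", "data": {
  "targets": [
    [0, 0, 0, 0],
    [0, 0, 0, 0],
    [0, 0, 0, 0],
    [0, 4, 0, 0],
    [0, 4, 0, 0],
    [0, 4, 0, 0],
    [0, 3, 0, 0],
    [0, 3, 0, 0],
    [0, 0, 0, 0]
  ],
  "gripper": 34
}}

```text
t: 8.05
ee_pos: [580.3, 205.2, 40.8]
orientation: [-1.568, 0.113, -0.111]
ft_force: [-0.8, -0.5, 0.1]
width: 30.0
```

>>> {"op": "arm_command", "data": {
  "targets": [
    [0, 0, 0, 0],
    [0, 0, 0, 0],
    [0, 0, 0, 0],
    [0, 0, 0, 0],
    [0, 0, 0, 0],
    [0, 0, 0, 0]
  ],
  "gripper": 0
}}

```text
t: 8.55
ee_pos: [580.9, 205.4, 41.8]
orientation: [-1.568, 0.112, -0.112]
ft_force: [-0.5, -0.3, 0.7]
width: 10.1
```

Width is 10.1 mm, so the bar is gripped. The tips are about 25 mm higher than stated. Pulling now.

>>> {"op": "arm_command", "data": {
  "targets": [
    [-4, 0, 0, 0],
    [-8, 0, 0, 0],
    [-8, 0, 0, 0],
    [-8, 0, 0, 0],
    [-8, 0, 0, 0],
    [-8, 0, 0, 0],
    [-8, 0, 0, 0],
    [-8, 0, 0, 0],
    [-8, 0, 0, 0],
    [-8, 0, 0, 0],
    [-8, 0, 0, 0],
    [-8, 0, 0, 0],
    [-8, 0, 0, 0],
    [-8, 0, 0, 0],
    [-8, 0, 0, 0],
    [-6, 0, 0, 0],
    [-4, 0, 0, 0],
    [0, 0, 0, 0]
  ]
}}

```text
t: 10.05
ee_pos: [453.6, 222.5, 41.8]
orientation: [-1.57, 0.114, -0.11]
ft_force: [-2.3, -7.6, 6.6]
width: 10.0
```

>>> {"op": "arm_command", "data": {
  "targets": [
    [-4, 0, 0, 0],
    [-4, 0, 0, 0],
    [-4, 0, 0, 0],
    [-4, 0, 0, 0],
    [-3, 0, 0, 0],
    [-3, 0, 0, 0],
    [0, 0, 0, 0]
  ]
}}

```text
t: 10.63
ee_pos: [433.5, 225.2, 41.8]
orientation: [-1.57, 0.111, -0.111]
ft_force: [3.3, -12.1, 5.3]
width: 10.5
```

>>> {"op": "arm_command", "data": {
  "targets": [
    [-3, 0, 0, 0],
    [-3, 0, 0, 0],
    [-3, 0, 0, 0],
    [0, 0, 0, 0],
    [0, 0, 0, 0],
    [0, 0, 0, 0]
  ]
}}

```text
t: 11.13
ee_pos: [433.5, 225.8, 42.0]
orientation: [-1.567, 0.099, -0.121]
ft_force: [37.9, -34.4, -21.3]
width: 10.4
```

At the stop: the force rose and the TCP stayed put. I'll ease off, release and lift.

>>> {"op": "arm_command", "data": {
  "targets": [
    [4, 0, 0, 0],
    [4, 0, 0, 0],
    [0, 0, 0, 0]
  ]
}}

```text
t: 11.38
ee_pos: [433.5, 225.5, 41.8]
orientation: [-1.569, 0.113, -0.113]
ft_force: [5.4, -11.5, 4.6]
width: 10.1
```

>>> {"op": "arm_command", "data": {
  "targets": [
    [0, 0, 0, 0],
    [0, 0, 0, 0],
    [0, 0, 0, 0],
    [0, -8, 0, 0],
    [0, -16, 0, 0],
    [0, -20, 0, 0],
    [0, -20, 0, 0],
    [0, -20, 0, 0],
    [0, -20, 0, 0],
    [0, -20, 0, 0],
    [0, -20, 0, 0],
    [0, -20, 0, 0],
    [0, -20, 0, 0],
    [0, 0, 0, 0]
  ],
  "gripper": 34
}}

```text
t: 12.55
ee_pos: [434.9, 227.9, 229.8]
orientation: [-1.564, 0.107, -0.116]
ft_force: [0.2, 0.1, 0.6]
width: 29.9
```

>>> {"op": "arm_command", "data": {
  "targets": [
    [15, 0, 0, 0],
    [15, 0, 0, 0],
    [15, 0, 0, 0],
    [15, 0, 0, 0],
    [15, 0, 0, 0],
    [15, 0, 0, 0],
    [15, 0, -10, 0],
    [0, 0, -10, 0],
    [0, 0, -10, 0],
    [0, 0, -10, 0],
    [0, 0, 0, 0],
    [0, 0, 0, 0]
  ]
}}

```text
t: 13.55
ee_pos: [530.9, 171.5, 225.6]
orientation: [-1.568, 0.113, -0.113]
ft_force: [0.2, 0.2, 0.0]
width: 30.1
```

Run:
```python
from h import *
np.set_printoptions(precision=2,suppress=True)
o=get_obs();print(o["t"],o["ee_pos"],o["qpos"],R.from_rotvec(o["orientation"]).as_matrix()[:,0])
ims=[]
for n in("wrist","scene","side"):
    cm=cam(n);im=get_image(n);cv2.imwrite(f"pics/d_{n}.png",im);ims.append(im)
    np.savez(f"cam_{n}.npz",K=cm[0],p=cm[1],R=cm[2])
    for t,z in(("block",22),("coupling",22),("cabinet_drawer0_handle",62)):
        print(n,t,[(np.round(d["at"],1),round(d["conf"],2),onz("",d["at"],z,cm)) for d in tip_of(n,t)[:2]], [d["at"] for d in silhouettes(n,t)[:2]])
cv2.imwrite("pics/d.png",np.vstack([np.hstack([cv2.resize(ims[0],(400,300)),cv2.resize(ims[1][170:290,300:460],(400,300),interpolation=cv2.INTER_CUBIC)]),np.hstack([cv2.resize(ims[2][100:220,180:340],(400,300),interpolation=cv2.INTER_CUBIC),cv2.resize(ims[1],(400,300))])]))
```

```text
13.55 [530.87 171.49 225.62] [0.29 0.31 1.77 0.   1.07 0.43] [ 0.99 -0.14 -0.  ]
wrist block [(array([300.8, 105.5]), 0.63, array([569.78, 266.63,  22.  ])), (array([417.7, 148.4]), 0.49, array([711.31, 193.7 ,  22.  ]))] []
wrist coupling [(array([284.2, 195.4]), 0.78, array([533.71, 157.18,  22.  ]))] [[284.4, 206.9]]
wrist cabinet_drawer0_handle [(array([189.4, 153.6]), 0.77, array([433.34, 230.36,  62.  ]))] [[507.8, 136.3]]
scene block [(array([376.4, 278.7]), 0.66, array([553.85, 263.4 ,  22.  ]))] [[374.9, 279.7], [368.9, 255.0]]
scene coupling [(array([345.9, 246. ]), 0.86, array([525.46, 160.14,  22.  ])), (array([210.9, 165.5]), 0.45, array([ 547.64, -284.79,   22.  ]))] [[344.1, 242.8]]
scene cabinet_drawer0_handle [(array([394.2, 226.3]), 0.63, array([427.91, 229.59,  62.  ]))] [[370.9, 254.3]]
side block [(array([227.2, 160.7]), 0.8, array([561.  , 264.44,  22.  ]))] [[226.7, 154.8], [228.4, 170.9]]
side coupling [(array([232.5, 188.7]), 0.76, array([534.22, 153.52,  22.  ]))] [[228.8, 180.0]]
side cabinet_drawer0_handle [(array([187.4, 168. ]), 0.79, array([443.08, 239.42,  62.  ]))] [[231.0, 169.8]]
```

View pics/d.png

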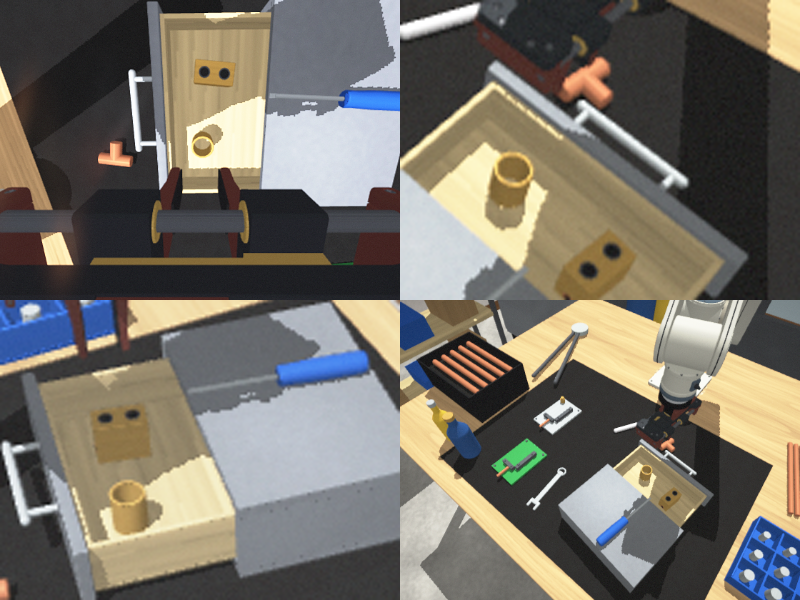

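The picture shows the drawer out. The block is at wrist ≈(300,101) with two dark ports on top, and the coupling is at wrist ≈(284,200). I'll turn the gripper for the grasp and measure the block from above it.

>>> {"op": "arm_command", "data": {
  "targets": [
    [0, 0, 0, -0.12],
    [0, 0, 0, -0.12],
    [0, 0, 0, -0.12],
    [0, 0, 0, -0.12],
    [0, 0, 0, -0.12],
    [0, 0, 0, -0.12],
    [0, 0, 0, -0.12],
    [0, 0, 0, -0.12],
    [0, 0, 0, -0.12],
    [0, 0, 0, -0.12],
    [0, 0, 0, -0.12],
    [0, 0, 0, -0.12],
    [0, 0, 0, -0.12],
    [24, 0, -4, 0],
    [24, 0, -4, 0],
    [24, 0, -4, 0],
    [24, 0, -4, 0],
    [0, 0, 0, 0],
    [0, 0, 0, 0]
  ],
  "gripper": 75
}}

```text
t: 16.18
ee_pos: [562.0, 265.2, 225.3]
orientation: [-1.277, -1.096, 1.097]
ft_force: [-0.3, -0.4, 0.5]
width: 66.0
```

Run:
```python
from h import *
np.set_printoptions(precision=2,suppress=True)
o=get_obs();print(o["t"],o["ee_pos"],o["qpos"],R.from_rotvec(o["orientation"]).as_matrix()[:,0],o["width"])
cm=cam("wrist");im=get_image("wrist");cv2.imwrite("pics/b1.png",im)
np.savez("cam_b1.npz",K=cm[0],p=cm[1],R=cm[2]);print(cm[0][0,0])
for t,z in(("block",22),("coupling",22)):
    print(t,[(np.round(d["at"],1),round(d["conf"],2),onz("",d["at"],z,cm)) for d in tip_of("wrist",t)[:2]], [(d["at"],d["conf"]) for d in silhouettes("wrist",t)[:2]])
```

```text
16.1833 [561.98 265.17 225.29] [ 0.42  0.4   1.62 -0.    1.12 -1.  ] [ 0.15  0.99 -0.  ] 66.04225737105575
290.66597368203065
block [(array([280.1, 187.7]), 0.74, array([564.41, 265.15,  22.  ]))] [([283.2, 189.2], 0.61)]
coupling [(array([194.7, 172. ]), 0.59, array([526.94, 158.09,  22.  ]))] [([182.8, 178.7], 0.64)]
```

View pics/b1.png

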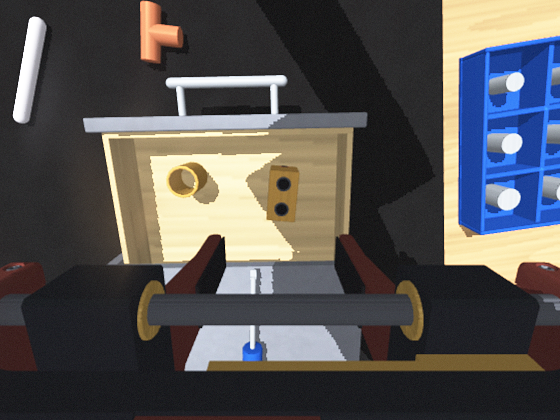

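```bash
python3 - <<'E'
from h import *
np.set_printoptions(precision=2,suppress=True)
L=lambda f:(lambda d:(d["K"],d["p"],d["R"],0))(np.load(f))
ca,cb=L("cam_wrist.npz"),L("cam_b1.npz")
def dark(im,box):
    u,v,w,h=box;g=im[v:v+h,u:u+w].max(2);m=(g<75).astype(np.uint8)
    n,l,s,c=cv2.connectedComponentsWithStats(m,connectivity=4);return [(c[i]+[u,v],s[i,4]) for i in range(1,n) if 15<s[i,4]<250]
A=dark(cv2.imread("pics/d_wrist.png"),(268,78,66,50));B=dark(cv2.imread("pics/b1.png"),(265,165,38,62));print(A,B)
# brass mask top-face outline by hand
c=[(271,168),(298,171),(296,222),(268,219)]
T=np.array([onz("",p,72,cb) for p in c]);print(T,T.mean(0),[np.linalg.norm(T[i]-T[i-1]) for i in range(4)])
d=T[2]-T[1]+T[3]-T[0];print("long axis yaw",np.arctan2(-d[1],-d[0])+np.pi)
a=sorted([x[0] for x in A],key=lambda q:q[0]);b=sorted([x[0] for x in B],key=lambda q:-q[1])
# A: u grows +x ; B: v grows +x
b=b[::-1]
P=[tri([ray("",p,ca),ray("",q,cb)]) for p,q in zip(a,b)];print(P)
Q=np.array([onz("",q,72,cb) for q in b]);print("ports z72",Q,Q.mean(0));e=Q[1]-Q[0];print("yaw",np.arctan2(e[1],e[0]))
o=get_obs();print(proj("",[o["ee_pos"]-[0,0,z] for z in(-10,0,17)],cb))
E
python3 -c "
import cv2;im=cv2.imread('pics/b1.png');cv2.imwrite('pics/b1c.png',cv2.resize(im[155:235,250:330],None,fx=7,fy=7,interpolation=cv2.INTER_CUBIC))"
```

```text
[(array([285.74, 100.18]), np.int32(146)), (array([313.81, 102.79]), np.int32(149))] [(array([283.26, 183.82]), np.int32(146)), (array([281. , 208.9]), np.int32(138))]
[[530.84 259.8   72.  ]
 [538.81 289.49  72.  ]
 [598.49 278.95  72.  ]
 [589.78 246.72  72.  ]] [564.48 268.74  72.  ] [np.float64(60.38328766501554), np.float64(30.735981171927115), np.float64(60.60067862502664), np.float64(33.388529965344446)]
long axis yaw 6.086643594932632
[(array([550.63, 270.82,  73.04]), [np.float64(0.005267356587826234), np.float64(0.005267356587894029)]), (array([579.87, 263.89,  72.3 ]), [np.float64(0.12851093417642), np.float64(0.128510934176446)])]
ports z72 [[550.82 270.81  72.  ]
 [579.87 263.78  72.  ]] [565.34 267.29  72.  ]
yaw -0.23745884440730616
[[277.32 251.01]
 [277.44 244.77]
 [277.62 235.53]]
```

View pics/b1c.png

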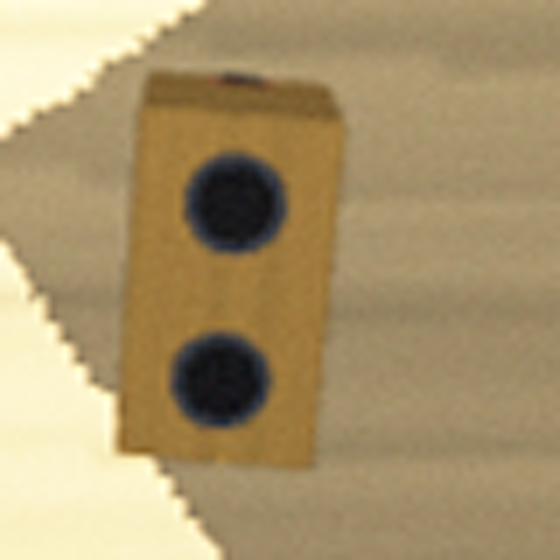

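The block's top is triangulated at z≈72.7, its centre is at (565,267), and its yaw is about -0.23. I'll line up with it, go down and grip.

>>> {"op": "arm_command", "data": {
  "targets": [
    [0, 0, 0, 0.08],
    [3, 0, -3, 0],
    [0, 20, 0, 0],
    [0, 20, 0, 0],
    [0, 20, 0, 0],
    [0, 20, 0, 0],
    [0, 20, 0, 0],
    [0, 20, 0, 0],
    [0, 15, 0, 0],
    [0, 12, 0, 0],
    [0, 12, 0, 0],
    [0, 12, 0, 0],
    [0, 10, 0, 0],
    [0, 10, 0, 0],
    [0, 0, 0, 0],
    [0, 0, 0, 0]
  ]
}}

```text
t: 17.77
ee_pos: [565.5, 266.6, 34.2]
orientation: [-1.31, -1.035, 1.036]
ft_force: [-0.5, -0.2, -0.1]
width: 65.7
```

>>> {"op": "arm_command", "data": {
  "targets": [
    [0, 0, 0, 0],
    [0, 0, 0, 0],
    [0, 0, 0, 0],
    [0, 0, 0, 0],
    [0, 0, 0, 0],
    [0, 0, 0, 0],
    [0, 0, 0, 0]
  ],
  "gripper": 0
}}

```text
t: 18.35
ee_pos: [566.0, 266.9, 35.1]
orientation: [-1.311, -1.036, 1.035]
ft_force: [0.4, 0.2, 2.7]
width: 33.6
```

Block gripped at 33.6 mm. Lifting and carrying it towards the jig.

>>> {"op": "arm_command", "data": {
  "targets": [
    [0, -8, 0, 0],
    [0, -15, 0, 0],
    [0, -20, 0, 0],
    [0, -20, 0, 0],
    [0, -20, 0, 0],
    [0, -20, 0, 0],
    [0, -20, 0, 0],
    [0, -20, 0, 0],
    [0, -20, 0, 0],
    [0, -17, 0, 0],
    [0, -10, 0, 0],
    [0, 0, 0, -0.08],
    [0, 0, 0, -0.08],
    [0, 0, 0, 0]
  ]
}}

```text
t: 19.52
ee_pos: [564.9, 266.3, 224.1]
orientation: [-1.241, -1.155, 1.158]
ft_force: [-0.0, 0.2, -5.6]
width: 33.6
```

>>> {"op": "arm_command", "data": {
  "targets": [
    [-20, 0, 0, 0],
    [-35, 0, -4, 0],
    [-35, 0, -4, 0],
    [-35, 0, -4, 0],
    [-35, 0, -4, 0],
    [-35, 0, -4, 0],
    [-35, 0, -4, 0],
    [-35, 0, -4, 0],
    [-35, 0, -4, 0],
    [-35, 0, -4, 0],
    [-35, 0, -4, 0],
    [-35, 0, -4, 0],
    [-35, 0, -4, 0],
    [-35, 0, -4, 0],
    [-35, 0, -4, 0],
    [-26, 0, -4, 0],
    [-14, 0, -3, 0],
    [0, 0, 0, 0],
    [0, 0, 0, 0],
    [0, 0, 0, 0]
  ]
}}

```text
t: 21.18
ee_pos: [587.5, -285.1, 224.0]
orientation: [-1.241, -1.154, 1.154]
ft_force: [0.1, 1.0, -4.5]
width: 33.9
```

Run:
```python
from h import *
np.set_printoptions(precision=3,suppress=True)
o=get_obs();print(o["t"],o["ee_pos"],o["qpos"],R.from_rotvec(o["orientation"]).as_matrix()[:,0],o["width"],o["ft_force"])
cm=cam("wrist");im=get_image("wrist");cv2.imwrite("pics/j1.png",im)
np.savez("cam_j1.npz",K=cm[0],p=cm[1],R=cm[2])
for t,z in(("jig",10),("long_stop",10),("short_stop",10),("nut",10)):
    print(t,[(np.round(d["at"],1),round(d["conf"],2),onz("",d["at"],z,cm)) for d in tip_of("wrist",t)[:2]])
y=-.07;c,s=np.cos(y),np.sin(y)
J=lambda x,yy,z:[544.4+c*x-s*yy,-270.4+s*x+c*yy,z]
print(proj("",[J(-115,40,10),J(50,40,10),J(50,-75,10),J(-115,-75,10),J(0,0,26)],cm))
```

```text
21.1833 [ 587.509 -285.125  223.981] [-0.47   0.45   1.551  0.001  1.142 -1.967] [0.074 0.997 0.001] 33.877120785240905 [ 0.093  0.986 -4.515]
jig [(array([284. , 152.1]), 0.83, array([ 544.557, -276.039,   10.   ]))]
long_stop [(array([290.9, 111.8]), 0.59, array([ 494.755, -263.721,   10.   ])), (array([281.2, 235.6]), 0.17, array([ 660.988, -288.219,   10.   ]))]
short_stop [(array([267. , 155.4]), 0.91, array([ 547.181, -298.772,   10.   ])), (array([310.9, 319. ]), 0.72, array([ 800.923, -252.393,   10.   ]))]
nut [(array([238.2,  69.1]), 0.65, array([ 440.137, -325.164,   10.   ]))]
[[321.46   55.521]
 [317.458 188.795]
 [233.104 189.154]
 [226.951  55.868]
 [288.639 152.557]]
```

View pics/j1.png

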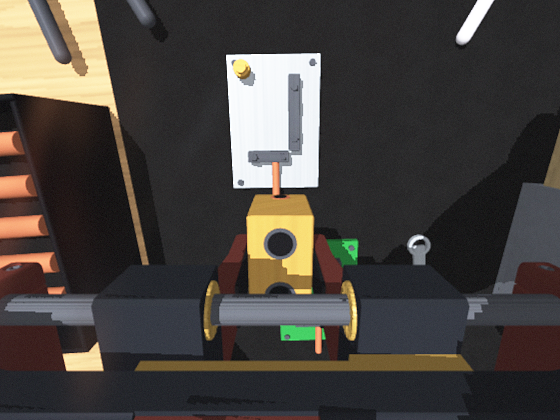

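Run:
```python
from h import *
from scipy.optimize import least_squares
np.set_printoptions(precision=3,suppress=True)
d=np.load("cam_j1.npz");cm=(d["K"],d["p"],d["R"],0)
im=cv2.imread("pics/j1.png");g=im.min(2)
m=np.zeros_like(g);m[40:195,215:330]=(g[40:195,215:330]>110)
m=cv2.morphologyEx(m,cv2.MORPH_OPEN,np.ones((3,3)));cn=max(cv2.findContours(m,0,1)[0],key=cv2.contourArea)[:,0].astype(float)
L=np.array([[-115,40],[50,40],[50,-75],[-115,-75]],float)
def T(p,q,z): c,s=np.cos(p[2]),np.sin(p[2]); return np.c_[q@np.array([[c,s],[-s,c]])+p[:2],np.full(len(q),float(z))]
def f(p):
    U=proj("",T(p,L,10),cm);D=[]
    for i in range(4):
        a,b=U[i],U[(i+1)%4];e=(b-a)/np.linalg.norm(b-a);w=cn-a;D.append(w[:,0]*e[1]-w[:,1]*e[0])
    D=np.array(D);return D[np.abs(D).argmin(0),np.arange(len(cn))]
r=least_squares(f,[544.4,-270.4,-.07],loss="soft_l1",f_scale=.5);print(r.x,np.abs(r.fun).mean())
# stops: long-stop inner edge column on rows 85..140, short-stop inner edge row on cols 253..283
G=g.astype(float)
us=[270+np.argmin(np.diff(G[v,270:300])) +.5 for v in range(85,142,4)];vs=[140+np.argmin(np.diff(G[140:165,u]))+.5 for u in range(253,284,3)]
print("long",us);print("short",vs)
for z in(26,10): print(z,[onz("",(np.median(us),v),z,cm)[:2] for v in(85,141)],[onz("",(u,np.median(vs)),z,cm)[:2] for u in(253,283)])
print("pred edge px",proj("",T(r.x,np.array([[-80.,0],[0,0],[0,-50]]),26),cm),proj("",T(r.x,np.array([[0.,0]]),10),cm))
p=r.x;c,s=np.cos(p[2]),np.sin(p[2]);print("home",[p[0]+c*-30+s*17,p[1]-s*30-c*17] , T(p,np.array([[-30.,-17]]),10))
# held block top ports -> block centre at the held height
o=get_obs();M=R.from_rotvec(o["orientation"]).as_matrix();zt=o["ee_pos"][2]-35+72
print("block top pix", proj("",[np.r_[565.3-565.5+o["ee_pos"][0],0,zt]],cm)[0], "port1", onz("",(280,243.5),zt,cm),np.arctan2(M[1,0],M[0,0]))
```

```text
[ 540.798 -270.334   -0.058] 6.2608249376360945
long [np.float64(287.5), np.float64(287.5), np.float64(287.5), np.float64(287.5), np.float64(287.5), np.float64(287.5), np.float64(287.5), np.float64(288.5), np.float64(288.5), np.float64(288.5), np.float64(288.5), np.float64(288.5), np.float64(288.5), np.float64(288.5), np.float64(288.5)]
short [np.float64(150.5), np.float64(150.5), np.float64(150.5), np.float64(150.5), np.float64(150.5), np.float64(150.5), np.float64(150.5), np.float64(150.5), np.float64(150.5), np.float64(150.5), np.float64(150.5)]
26 [array([ 465.026, -265.315]), array([ 530.152, -269.632])] [array([ 538.515, -315.13 ]), array([ 541.318, -277.337])]
10 [array([ 462.829, -264.671]), array([ 530.745, -269.173])] [array([ 539.466, -316.619]), array([ 542.389, -277.208])]
pred edge px [[287.977  81.342]
 [288.503 149.666]
 [248.915 150.296]] [[288.125 148.881]]
home [np.float64(509.8579099151648), np.float64(-285.5556002159588)] [[ 509.858 -285.556   10.   ]]
block top pix [843.446 234.259] port1 [ 571.652 -284.048  261.831] 1.4981116718756935
```

The wrist view agrees with the jig pose from the fixed cameras to within 3 mm. The inner corner is at pixel (288.5,150.5), and the block sits squarely in the jaws. I'll move to a spot about 13 mm short of both stops and lower.

>>> {"op": "arm_command", "data": {
  "targets": [
    [-4, 0, 18, 0],
    [-5, 0, 25, 0],
    [-5, 0, 25, 0],
    [-5, 0, 21, 0],
    [0, 10, 0, 0],
    [0, 18, 0, 0],
    [0, 20, 0, 0],
    [0, 20, 0, 0],
    [0, 20, 0, 0],
    [0, 20, 0, 0],
    [0, 20, 0, 0],
    [0, 20, 0, 0],
    [0, 18, 0, 0],
    [0, 14, 0, 0],
    [0, 10, 0, 0],
    [0, 4, 0, 0],
    [0, 0, 0, 0],
    [0, 0, 0, 0]
  ]
}}

```text
t: 22.93
ee_pos: [498.4, -299.0, 31.1]
orientation: [-1.244, -1.155, 1.155]
ft_force: [0.1, 0.1, -4.9]
width: 33.8
```

Run:
```python
from h import *
np.set_printoptions(precision=2,suppress=True)
o=get_obs();print(o["t"],o["ee_pos"],o["ft_force"],o["width"],o["qpos"])
a=get_image("scene");b=get_image("side");w=get_image("wrist")
c=lambda im,u,v,W,H,s:cv2.resize(im[v:v+H,u:u+W],None,fx=s,fy=s,interpolation=cv2.INTER_CUBIC)
cv2.imwrite("pics/p_w.png",w);cv2.imwrite("pics/p_s.png",b);cv2.imwrite("pics/p_a.png",a)
for n in("scene","side","wrist"): print(n,[(np.round(d["at"],1),round(d["conf"],2),onz(n,d["at"],32)) for d in tip_of(n,"block")[:2]],[(np.round(d["at"],1),round(d["conf"],2),onz(n,d["at"],10)) for d in tip_of(n,"nut")[:2]])
```

```text
22.9333 [ 498.41 -298.96   31.08] [ 0.14  0.1  -4.91] 33.839049691928345 [-0.56  0.61  1.82  0.    0.71 -2.06]
scene [(array([219.4, 152.7]), 0.65, array([ 502.45, -292.96,   32.  ]))] []
side [(array([297.3, 335.8]), 0.76, array([ 498.19, -303.89,   32.  ]))] [(array([275.8, 359.9]), 0.55, array([ 441.73, -322.12,   10.  ]))]
wrist [(array([283.6, 236. ]), 0.57, array([ 492.03, -296.24,   32.  ]))] [(array([240.9, 157.8]), 0.7, array([ 442.63, -321.05,   10.  ]))]
```

>>> {"op": "arm_command", "data": {
  "targets": [
    [0, 3, 0, 0],
    [0, 2, 0, 0],
    [0, 2, 0, 0],
    [0, 1, 0, 0],
    [0, 0, 0, 0],
    [0, 0, 0, 0]
  ]
}}

```text
t: 23.88
ee_pos: [497.7, -298.8, 23.1]
orientation: [-1.243, -1.155, 1.155]
ft_force: [-2.8, 1.8, 4.6]
width: 33.9
```

On the plate: vertical force went from -4.9 to +4.6 N. Sliding towards the long stop.

>>> {"op": "arm_command", "data": {
  "targets": [
    [3, 0, 0, 0],
    [3, 0, 0, 0],
    [3, 0, 0, 0],
    [2, 0, 0, 0],
    [1, 0, 0, 0],
    [0, 0, 0, 0],
    [0, 0, 0, 0]
  ]
}}

```text
t: 24.47
ee_pos: [499.4, -287.0, 23.1]
orientation: [-1.244, -1.155, 1.154]
ft_force: [1.5, -2.6, 4.0]
width: 33.8
```

>>> {"op": "arm_command", "data": {
  "targets": [
    [1, 0, 0, 0],
    [1, 0, 0, 0],
    [0, 0, 0, 0],
    [0, 0, 0, 0]
  ]
}}

```text
t: 24.8
ee_pos: [499.4, -285.6, 23.1]
orientation: [-1.245, -1.155, 1.155]
ft_force: [-0.0, -5.7, 4.4]
width: 33.9
```

>>> {"op": "arm_command", "data": {
  "targets": [
    [1, 0, 0, 0],
    [1, 0, 0, 0],
    [0, 0, 0, 0],
    [0, 0, 0, 0]
  ]
}}

```text
t: 25.13
ee_pos: [499.6, -285.3, 23.1]
orientation: [-1.246, -1.156, 1.158]
ft_force: [-2.0, -14.7, 1.8]
width: 33.9
```

>>> {"op": "arm_command", "data": {
  "targets": [
    [0, 0, -3, 0],
    [0, 0, -3, 0],
    [0, 0, -2, 0],
    [0, 0, 0, 0],
    [0, 0, 0, 0]
  ]
}}

```text
t: 25.55
ee_pos: [500.8, -285.1, 23.3]
orientation: [-1.235, -1.149, 1.162]
ft_force: [-26.8, -16.6, 24.6]
width: 34.0
```

Run:
```python
from h import *
np.set_printoptions(precision=2,suppress=True)
o=get_obs();print(o["t"],o["ee_pos"],o["ft_force"],o["width"],R.from_rotvec(o["orientation"]).as_matrix(),o["moment"])
a=get_image("scene");b=get_image("side");w=get_image("wrist")
c=lambda im,u,v,W,H,s:cv2.resize(im[v:v+H,u:u+W],None,fx=s,fy=s,interpolation=cv2.INTER_CUBIC)
cv2.imwrite("pics/q_w.png",w);cv2.imwrite("pics/q_s.png",b);cv2.imwrite("pics/q_a.png",a)
cv2.imwrite("pics/q.png",np.vstack([np.hstack([c(w,215,105,133,100,3),c(w,150,170,266,200,1.5)]),np.hstack([c(b,245,285,100,75,4)[:,:399],c(a,175,125,100,75,4)[:,:399]])]))
y=-.065;C,S=np.cos(y),np.sin(y)
J=lambda x,yy,z:[541.5+C*x-S*yy,-270+S*x+C*yy,z]
for n in("wrist","side","scene"): print(n,proj(n,[J(0,0,26),J(-90,0,26),J(0,-52,26),J(0,-17,60),J(-60,-17,60)]))
```

```text
25.55 [ 500.78 -285.14   23.3 ] [-26.76 -16.64  24.56] 33.952433406151826 [[ 0.07 -0.01 -1.  ]
 [ 1.   -0.    0.07]
 [-0.   -1.    0.01]] [-3.37  4.4   0.43]
wrist [[306.73 301.12]
 [309.35 166.61]
 [229.32 301.51]
 [281.73 335.38]
 [281.23 233.71]]
side [[308.57 315.43]
 [268.22 329.99]
 [318.95 336.8 ]
 [312.53 313.94]
 [284.83 323.93]]
scene [[215.93 165.78]
 [238.71 148.72]
 [203.89 156.56]
 [210.22 154.65]
 [226.01 143.19]]
```

View pics/q.png

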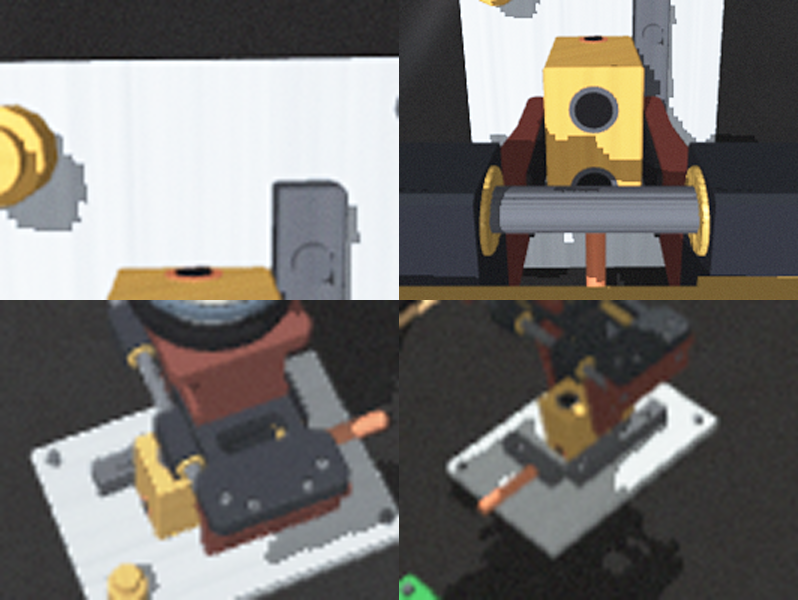

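The picture shows the block against the long stop but still short of the short stop. It is jammed by friction, because the preload is too high both downward and sideways. I'll relax all axes, lift about 1 mm and slide along +x with a light touch.

>>> {"op": "arm_command", "data": {
  "targets": [
    [0, 0, 4, 0],
    [0, 0, 4, 0],
    [-3, -1.5, 0, 0],
    [0, 0, 0, 0],
    [0, 0, 0, 0]
  ]
}}

```text
t: 26.12
ee_pos: [497.6, -285.3, 23.4]
orientation: [-1.24, -1.153, 1.155]
ft_force: [-1.2, -3.3, -4.3]
width: 34.0
```

>>> {"op": "arm_command", "data": {
  "targets": [
    [0, 0, -2, 0],
    [0, 0, -2, 0],
    [0, 0, -2, 0],
    [0, 0, 0, 0],
    [0, 0, 0, 0]
  ]
}}

```text
t: 26.53
ee_pos: [504.9, -285.8, 23.8]
orientation: [-1.243, -1.155, 1.154]
ft_force: [-0.2, -0.5, -6.2]
width: 33.5
```

>>> {"op": "arm_command", "data": {
  "targets": [
    [0, 0, -2, 0],
    [0, 0, -2, 0],
    [0, 0, 0, 0],
    [0, 0, 0, 0]
  ]
}}

```text
t: 26.87
ee_pos: [509.1, -286.4, 24.3]
orientation: [-1.243, -1.155, 1.154]
ft_force: [-0.3, 0.3, -4.6]
width: 33.6
```

>>> {"op": "arm_command", "data": {
  "targets": [
    [0, 0, -1.5, 0],
    [0, 0, -1.5, 0],
    [0, 0, 0, 0],
    [0, 0, 0, 0]
  ]
}}

```text
t: 27.2
ee_pos: [511.7, -286.8, 24.1]
orientation: [-1.243, -1.155, 1.155]
ft_force: [0.2, 0.5, -5.6]
width: 33.7
```

>>> {"op": "arm_command", "data": {
  "targets": [
    [0, 0, -1, 0],
    [0, 0, -1, 0],
    [0, 0, 0, 0],
    [0, 0, 0, 0]
  ]
}}

```text
t: 27.53
ee_pos: [511.9, -286.6, 23.9]
orientation: [-1.24, -1.153, 1.156]
ft_force: [-7.4, -0.5, -0.6]
width: 34.2
```

>>> {"op": "arm_command", "data": {
  "targets": [
    [0, 0, -1, 0],
    [0, 0, -1, 0],
    [0, 0, 0, 0],
    [0, 0, 0, 0]
  ]
}}

```text
t: 27.87
ee_pos: [512.0, -286.5, 23.6]
orientation: [-1.236, -1.151, 1.157]
ft_force: [-12.0, -3.0, 1.6]
width: 33.9
```

Contact with the short stop at x≈512. Now settle onto the plate and press both ways.

>>> {"op": "arm_command", "data": {
  "targets": [
    [0, 0, 2, 0],
    [0, 1, 0, 0],
    [1, 0, 0, 0],
    [1, 0, 0, 0],
    [0, 0, 0, 0],
    [0, 0, 0, 0]
  ]
}}

```text
t: 28.37
ee_pos: [512.0, -286.1, 23.3]
orientation: [-1.241, -1.153, 1.158]
ft_force: [-10.6, -7.6, 0.9]
width: 33.7
```

>>> {"op": "arm_command", "data": {
  "targets": [
    [1, 0, 0, 0],
    [0, 0, -1, 0],
    [0, 0, -1, 0],
    [0, 0, 0, 0],
    [0, 0, 0, 0],
    [0, 0, 0, 0]
  ]
}}

```text
t: 28.87
ee_pos: [512.1, -286.0, 23.3]
orientation: [-1.239, -1.15, 1.16]
ft_force: [-18.1, -12.3, 5.4]
width: 33.7
```

>>> {"op": "arm_command", "data": {
  "targets": [
    [1, 0, 0, 0],
    [0.5, 0, 0, 0],
    [0, 0, 0, 0],
    [0, 0, 0, 0],
    [0, 0, 0, 0],
    [0, 0, 0, 0],
    [0, 0, 0, 0],
    [0, 0, 0, 0]
  ]
}}

```text
t: 29.53
ee_pos: [512.1, -285.9, 23.4]
orientation: [-1.241, -1.15, 1.161]
ft_force: [-20.3, -19.6, 3.9]
width: 33.9
```

Run:
```python
from h import *
np.set_printoptions(precision=3,suppress=True)
o=get_obs();M=R.from_rotvec(o["orientation"]).as_matrix();print(o["t"],o["ee_pos"],o["ft_force"],o["width"],o["qvel"]);print(M,"tool yaw-pi/2",np.arctan2(M[1,0],M[0,0])-np.pi/2)
cw=cam("wrist");w=get_image("wrist");cv2.imwrite("pics/f_w.png",w)
u,v,W,H=230,165,100,125
g=w[v:v+H,u:u+W].max(2)
n,l,s,c=cv2.connectedComponentsWithStats((g<80).astype(np.uint8),connectivity=4)
print([((c[i]+[u,v]).round(1),s[i,4],onz("",c[i]+[u,v],60,cw)) for i in range(1,n) if 30<s[i,4]<1500])
for n in("scene","side","wrist"):
    if n!="wrist": get_image(n)
    print(n,[(np.round(d["at"],1),round(d["conf"],2),onz(n,d["at"],10)) for d in tip_of(n,"block")[:1]],"nut",[(onz(n,d["at"],10),d["conf"]) for d in tip_of(n,"nut")[:1]],"handle",[(onz(n,d["at"],62),d["conf"]) for d in tip_of(n,"cabinet_drawer0_handle")[:1]])
# long-stop inner edge in wrist view -> jig yaw and gap to the block's side (rows of the visible stop)
G=w.min(2).astype(float); P=[]
for r in range(166,192,3):
    k=285+np.argmin(np.diff(G[r,285:325])); P.append(onz("",(k+.5,r),26,cw))
P=np.array(P);print(P[:,:2]);k=np.polyfit(P[:,0],P[:,1],1);print("long face yaw",k[0],"y at x=512:",np.polyval(k,512))
```

```text
29.5333 [ 512.141 -285.94    23.353] [-20.296 -19.633   3.909] 33.87784161003912 [ 0.002  0.001 -0.002  0.     0.    -0.   ]
[[ 0.072 -0.006 -0.997]
 [ 0.997 -0.003  0.072]
 [-0.004 -1.     0.006]] tool yaw-pi/2 -0.07209183249436824
[(array([306.6, 180.2]), np.int32(42), array([ 465.293, -269.618,   60.   ])), (array([317.5, 258.4]), np.int32(602), array([ 506.54 , -265.977,   60.   ])), (array([279.4, 243.2]), np.int32(471), array([ 496.768, -285.034,   60.   ])), (array([239.3, 273.1]), np.int32(570), array([ 512.01, -307.32,   60.  ])), (array([279.6, 286.1]), np.int32(163), array([ 521.087, -286.723,   60.   ]))]
scene [(array([220.4, 161.2]), 0.51, array([ 511.96 , -283.563,   10.   ]))] nut [(array([384.348,  -9.45 ,  10.   ]), 0.68)] handle [(array([437.48 , 231.331,  62.   ]), 0.62)]
side [(array([297.6, 330.8]), 0.68, array([ 509.074, -284.182,   10.   ]))] nut [(array([ 443.652, -318.893,   10.   ]), 0.64)] handle [(array([442.836, 239.538,  62.   ]), 0.45)]
wrist [(array([282.4, 235.5]), 0.77, array([ 511.026, -284.208,   10.   ]))] nut [(array([ 443.228, -320.133,   10.   ]), 0.65)] handle []
[[ 462.517 -267.192]
 [ 464.293 -267.28 ]
 [ 466.078 -267.368]
 [ 467.873 -267.456]
 [ 469.677 -267.545]
 [ 471.491 -267.635]
 [ 473.315 -267.724]
 [ 475.148 -267.815]
 [ 476.991 -267.906]]
long face yaw -0.049295000885965265 y at x=512: -269.63143110681546
```

Run:
```python
from workcell import *
print(close_job()); o=get_obs(); print(o["t"],o["ee_pos"],o["ft_force"],o["width"])
```

```text
the job is handed in; nothing more can be done
None
the job is handed in; nothing more can be done
```

I pulled the drawer out to its stop and left it out, then took the block from it and set it upright on the grey steel jig. I pressed the block into the corner and handed the job in still holding it, at t≈29.5 s. `close_job` reports no verdict, so what follows rests on my own last checks.

**Last checks**
- **Pressing:** the wrist force was about -20 N against the short stop and -20 N against the long stop. About 9 N pressed down on the plate, weight included. The arm was at rest with a grip width of 33.9 mm.
- **Position:** from the port seen by the wrist camera, the block's centre is about (512, -286). That agrees with where I felt contact on each stop, to about 1 mm. Its height came from the tool pose and the contact with the plate; I did not measure it separately.
- **Turn:** the block is at -0.072 rad. My jig measurements ranged from -0.05 to -0.074 rad, so the difference is about 0.02 at most.
- **Drawer:** I felt the stop after about 149 mm of pull. The last handle sightings were rough, at (437–443, 231–240).
- **Bench:** the nut is within 2–3 mm of where it stood. I did not re-measure the wrench, screwdriver, tee and marker, but the arm never came near them. The coupling was never touched.

**What disagreed or went wrong**
- **Fingertips:** they really stand well above the stated 17 mm ahead of the TCP. The first two handle grips closed empty, and I corrected from the pictures.
- **First push:** the first push towards the short stop jammed by friction at about 27 N. I relaxed, lifted about 1 mm and slid it in lightly.
- **Jig position:** the fixed cameras and the wrist camera differed by about 3 mm on the jig's x, which contact settled.
- **Nut in the scene view:** the last nut report there, at (384, -9), was the marker misread as a nut.

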